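Set out the lenses on the disinfecting bench and start the lamp

TASK

Get the trial lenses ready for disinfecting: swing the clamp lever of the sliding shelf fully open, slide the shelf along its rail until its pointer lines up with the white mark, and swing the lever fully back to lock it. Then lay all the loose lenses flat on the shelf in one neat straight row along its middle line, each less than a finger's width (15 mm) from a neighbour, and only then turn the timer knob clockwise to its stop and let it spring back to start the lamp. Leave the shelf locked at the mark with the lenses in their row, and leave the prism bar, occluder and eyecup where they are.

Things in the scene. Friction and masses are not known exactly. Their poses are not given: they have to be found in the camera images.
- shelf_mid (a point): centre of the top face of the carriage's white shelf (270 mm along the rail by 100 mm across, 10 mm thick, no rim, top 42 mm above the cart). y runs along the rail, the way the carriage slides, towards the clamp end; x across the rail, away from the robot; a thin black line on the shelf along y marks its middle
- carriage (a joint): position of the carriage along its rail in m; grows towards the clamp end (shelf_mid's +y), from 0 to 0.16. The dark steel rail base is 100 mm wide, 560 mm long and 14 mm high. Unlocked, the carriage slides with about 5 N of friction and stays where it is left; locked, a brake holds it
- slide_grip (a point): the carriage's black upright grip block for sliding it, 14 mm across the rail (x) by 26 mm along it (y); the block's top is 68 mm above the cart, the aluminium saddle it stands on 32 mm; this point lies on the block's middle axis 58 mm above the cart. Axes as shelf_mid
- clamp (a joint): angle of the clamp lever in rad: 0 locked (it points along the rail, +y of shelf_mid), growing counter-clockwise from above to 1.4 fully open (it points towards the robot). It stays where it is left (friction 0.15 N m, 2 to 5 N at its post); the brake is off above about 0.35 and holds below 0.15; left locked it may settle back by up to 0.05
- clamp_pivot (a point): on the vertical pivot axis of the clamp lever, on top of the saddle, 32 mm above the cart. Axes as shelf_mid (does not turn with the lever). The hub is 28 mm in diameter
- lever_post (a point): on the axis of the black upright post at the end of the clamp lever, 60 mm from the pivot axis; post 14 mm in diameter, its top 78 mm above the cart, the steel lever arm below it has its top 46 mm above the cart; this point is 70 mm above the cart. It moves with the lever
- pointer (a point): tip of the small bright aluminium pointer bar (3 mm wide along the rail) that sticks out on the far side of the carriage, beside the grip block
- mark: the white mark line, 3 mm wide along the rail, 12 mm long across it, 3 mm high, on the far strip of the rail base; origin in its middle, underside. y along the rail as shelf_mid. It is 40 to 125 mm towards the clamp end from the pointer at the start. Fixed
- knob (a joint): angle of the start knob of the lamp timer in rad: 0 at rest, growing clockwise seen from above to the stop at 1.2; a spring (0.03 N m at rest, 0.15 N m at the stop) returns it to 0 when let go
- knob_grip (a point): on the vertical axis of the start knob, 73 mm above the cart; the knob's black bar grip is 13 mm wide (y of this frame), 42 mm long (x of this frame) and its top is 83 mm above the cart; this frame turns with the knob. The knob stands in the middle of the top (50 mm high) of a white timer box 100 by 90 mm, fixed, to the right of the lenses; its round foot reaches 58 mm above the cart
- lens1: one of three to five identical lenses (absent ones have no pose): clear glass in a chrome ring, a flat disc 38 mm in diameter and 14 mm thick, 35 g, the same on both faces; it starts lying flat on the cart. Origin at the disc's centre (7 mm above what it lies on), z along its axis
- lens2: one of three to five identical lenses (absent ones have no pose): clear glass in a chrome ring, a flat disc 38 mm in diameter and 14 mm thick, 35 g, the same on both faces; it starts lying flat on the cart. Origin at the disc's centre (7 mm above what it lies on), z along its axis
- lens3: one of three to five identical lenses (absent ones have no pose): clear glass in a chrome ring, a flat disc 38 mm in diameter and 14 mm thick, 35 g, the same on both faces; it starts lying flat on the cart. Origin at the disc's centre (7 mm above what it lies on), z along its axis
- lens4: one of three to five identical lenses (absent ones have no pose): clear glass in a chrome ring, a flat disc 38 mm in diameter and 14 mm thick, 35 g, the same on both faces; it starts lying flat on the cart. Origin at the disc's centre (7 mm above what it lies on), z along its axis
- lens5: one of three to five identical lenses (absent ones have no pose): clear glass in a chrome ring, a flat disc 38 mm in diameter and 14 mm thick, 35 g, the same on both faces; it starts lying flat on the cart. Origin at the disc's centre (7 mm above what it lies on), z along its axis
- prism_bar: bystander: polished steel prism bar, 28 x 200 x 14 mm, lying at the right, beyond the timer box. Origin at the middle of its underside
- occluder: bystander: blue plastic occluder paddle, disc 64 mm across with a 130 mm handle, 6 mm thick, lying on the left. Origin under the disc
- eyecup: bystander: black rubber eyecup, 54 mm wide, 32 mm high, standing at the far right. Origin at the middle of its underside
- stand: bystander: empty slotted clear acrylic lens stand, 70 x 150 x 30 mm, fixed, on the left. Origin at the middle of its underside. (The white lamp bar along the far side of the rail, 125 mm from the rail's middle, is 57 mm high and 30 mm deep, fixed to the rail.)
There are look-alikes about, which are no part of the job. Leave any orange look-alike of the lens5 alone. Leave any orange look-alike of the lens4 alone.

How it is judged:
On the way, in this order (a step that is already met when the one before it is completed fails the run):
1. the clamp lever is swung open (value of joint clamp above 1.1 rad), for 0.1 s.
2. with the lever open, the carriage stands with its pointer at the mark (within 5 mm) (y of pointer in the frame of mark between -0.005 and 0.005 m and value of joint clamp above 0.8 rad), for 0.3 s.
3. the lever is locked again with the pointer still at the mark (y of pointer in the frame of mark between -0.005 and 0.005 m and value of joint clamp below 0.15 rad), for 0.2 s.
4. all lenses lie flat in the row on the locked shelf (all of step 3 and x of lens1 in the frame of shelf_mid between -0.01 and 0.01 m and y of lens1 in the frame of shelf_mid between -0.13 and 0.13 m and z of lens1 in the frame of shelf_mid between 0.003 and 0.011 m and angle between the z axis of each of lens1, lens2, lens3, lens4, lens5 and the z axis of shelf_mid, either way round below 0.15 rad and linear speed of each of lens1, lens2, lens3, lens4, lens5 below 0.03 m/s and (distance between lens1 and lens2 below 0.06 m or distance between lens1 and lens3 below 0.06 m or distance between lens1 and lens4 below 0.06 m or distance between lens1 and lens5 below 0.06 m) and x of lens2 in the frame of shelf_mid between -0.01 and 0.01 m and y of lens2 in the frame of shelf_mid between -0.13 and 0.13 m and z of lens2 in the frame of shelf_mid between 0.003 and 0.011 m and (distance between lens2 and lens1 below 0.06 m or distance between lens2 and lens3 below 0.06 m or distance between lens2 and lens4 below 0.06 m or distance between lens2 and lens5 below 0.06 m) and x of lens3 in the frame of shelf_mid between -0.01 and 0.01 m and y of lens3 in the frame of shelf_mid between -0.13 and 0.13 m and z of lens3 in the frame of shelf_mid between 0.003 and 0.011 m and (distance between lens3 and lens1 below 0.06 m or distance between lens3 and lens2 below 0.06 m or distance between lens3 and lens4 below 0.06 m or distance between lens3 and lens5 below 0.06 m) and x of lens4 in the frame of shelf_mid between -0.01 and 0.01 m and y of lens4 in the frame of shelf_mid between -0.13 and 0.13 m and z of lens4 in the frame of shelf_mid between 0.003 and 0.011 m and (distance between lens4 and lens1 below 0.06 m or distance between lens4 and lens2 below 0.06 m or distance between lens4 and lens3 below 0.06 m or distance between lens4 and lens5 below 0.06 m) and x of lens5 in the frame of shelf_mid between -0.01 and 0.01 m and y of lens5 in the frame of shelf_mid between -0.13 and 0.13 m and z of lens5 in the frame of shelf_mid between 0.003 and 0.011 m and (distance between lens5 and lens1 below 0.06 m or distance between lens5 and lens2 below 0.06 m or distance between lens5 and lens3 below 0.06 m or distance between lens5 and lens4 below 0.06 m)), for 0.2 s.
5. the timer knob is turned to its stop (value of joint knob above 1.1 rad), for 0.1 s.
6. the timer knob has sprung back (value of joint knob below 0.1 rad), for 0.1 s.
At the end, for the whole second after the job is handed in: The pointer is within 5 mm of the mark, the clamp lever is locked (below 0.15 rad), every lens lies flat at rest on the shelf with its centre within 10 mm of the middle line and less than 60 mm (centre to centre) from another lens, and the knob is back at rest (below 0.1 rad) (all of step 4 and value of joint knob below 0.1 rad); the robot touches nothing.
It fails at once if the prism bar is displaced by more than 3 cm (distance of prism_bar from where it was at the start of the episode above 0.03 m).
It fails at once if the occluder is displaced by more than 3 cm (distance of occluder from where it was at the start of the episode above 0.03 m).
It fails at once if the eyecup is displaced by more than 3 cm (distance of eyecup from where it was at the start of the episode above 0.03 m).
Of lens1, lens2, lens3, lens4, lens5 only 3 to 5 are there at a start; the rules pass over those that are not, and their reading is None.
At some moment in a run one of lens1, lens2, lens3, lens4, lens5 may be knocked a few centimetres aside while the robot is not near it.
Once in a run the grip may slacken for a moment while it holds something.
It also fails if it takes over 208 s, if anything falls off the work surface, if the arm or the gripper's body presses on something with over 40 N, if the wrist force passes 120 N, or if a joint passes its speed limit or range.

ROBOT

A 6-joint arm with a two-finger parallel gripper is mounted at the origin on the work surface. World frame = base frame: x ahead of the robot, y to its left, z up, the work surface at z = 0. Lengths are in m, angles in rad, forces in N, time in s.
With the tool pointing down it reaches from about 0.4 to 0.825 m from the base axis. Payload 7 kg.
Tool frame: the origin (TCP) lies midway between the tips of the shut fingers; the grasp point (between the pads) lies 19 mm behind it; z points along the fingers, y is the line along which they close (so a half turn about z gives the same grasp; the last joint's range is limited). The gripper opens to 88 mm and grips with 3 to 60 N. Pads are 19 mm wide; open, the fingers measure 130 mm over their backs; the gripper's body (78 mm by 193 mm) begins 47 mm behind the grasp point.
Start: joints at [0.288, 0.359, 0.012, 0, -1.224, -0.288], TCP at [0.675, -0, 0.227] pointing down, gripper open.
Joint ranges: [-3.07, 3.07], [-1.43, 2.12], [-1.02, 1.25], [-3.03, 1.67], [-3.05, -0], [-3.03, 3.03]. Speed limits (rad/s): [2.39, 2.39, 3.01, 3.14, 3.14, 3.14].

INTERFACE

Orientations are given as a unit quaternion [w, x, y, z].
In Python, from workcell import env, open_gripper, gripper_close, telemetry, vision, order gives the robot as it stands. Calls block until the motion is done:
- env.move_pose(position, orientation): joint-space move of the TCP to a pose.
- env.move_linear(position, attitude=None, speed=0.15, contact_N=None): straight line of the TCP; attitude=None keeps the orientation; speed is the mean speed in m/s. With contact_N (N) it stops when the force on the tool has changed by that much, and returns True; else False.
- env.goto_joints(angles): joint-space move.
- open_gripper() and gripper_close(): open the fingers fully, or close them until they stop; the grip force is fixed at half the most.
- env.hold(seconds).
- env.ik(position, orientation): joint angles nearest the present ones, or None.
- telemetry.sense(): the state.
- vision.grab_frame(name): name is "scene" or "side" or "wrist"; returns the picture (384x512x3 uint8, blue, green, red); there is no depth.
- vision.calibration(name): a dict with "vertical_fov" (degrees; the focal length in pixels is half the picture's height over the tangent of half this angle, whatever the lens; pixels are square), "cx", "cy" (the principal point, pixels), "R" (3x3) and "t" (3): a world point X has camera coordinates R X + t. Camera axes: x right, y down, z forward; pixel columns grow to the right and rows downward; lengths in m; the calibration is good to about 2 mm. A picture is of the moment at which its call begins: read the wrist's pose just before it. calibration takes no time and is no camera call; for the wrist camera it gives the pose at the moment of the call.
A pose or a line that the arm cannot do raises env.MotionError and nothing moves.
- order.job_done(): hands the job in; it is judged then, once.
The state is a dict: "time": time; "joints": joint angles; "qd": joint speeds; "effort": joint torques, N m; "eef_pos": TCP position; "orientation": TCP orientation; "ft_force": force on the tool from outside, world axes, zero at the start; "ft_torque": the same for the moment, N m; "width": opening from 0.0 (shut) to 1.0 (fully open); "gripper_force": force on a finger pad.
Only numpy, scipy, OpenCV 4.12 (cv2) and the standard library are available. Lean on these libraries where they do the work, as an engineer would, in place of code of your own. Each camera call takes 0.05 s, during which the arm holds its last target. There are 200 camera calls.

## Working session

There is one attempt and no reset: what is moved stays moved. The work goes in short steps, each a Python script; the robot and the scene stay as the last script left them, time stands still between calls to the robot, and variables do not carry over. Pictures are saved under pics/ and viewed, at most 14 in all, crops included, and the job is handed in when it is done.

```bash
ls; mkdir -p pics; python3 - <<'E'
from workcell import env,telemetry,vision
import cv2,numpy as np
for n in("scene","side","wrist"):
    cv2.imwrite(f"pics/{n}0.png",vision.grab_frame(n)); c=vision.calibration(n)
    print(n,c["vertical_fov"],c["cx"],c["cy"],np.round(c["R"],3).tolist(),np.round(c["t"],3), np.round(-np.array(c["R"]).T@c["t"],3), [k for k in c])
s=telemetry.sense();print(s["time"],s["orientation"],s["width"])
E
```

```text
pics
scene 44.814361511077884 253.51047213612514 194.17396165406896 [[-0.165, 0.986, 0.009], [0.829, 0.143, -0.541], [-0.535, -0.082, -0.841]] [ 0.062 -0.374  1.74 ] [1.25  0.136 1.261] ['vertical_fov', 'cx', 'cy', 'R', 't']
side 45.069864199581815 252.7029816805801 189.07612073247898 [[0.87, -0.492, 0.001], [-0.271, -0.482, -0.833], [0.411, 0.725, -0.553]] [-0.446  0.189  1.144] [-0.031 -0.957  0.791] ['vertical_fov', 'cx', 'cy', 'R', 't']
wrist 70.31086442733533 251.10392395799957 193.29124919606213 [[-1.0, 0.0, -0.0], [0.0, 0.953, 0.301], [0.001, 0.301, -0.953]] [ 0.675 -0.038  0.39 ] [ 0.675 -0.082  0.384] ['vertical_fov', 'cx', 'cy', 'R', 't']
0.15 [-5.19707584e-04 -7.07078648e-01  7.07134596e-01  4.22055640e-04] 0.9988129850276696
```

```bash
cd pics; python3 -c "
import cv2
for n in('scene','side'):
    cv2.imwrite(n+'0b.png',cv2.resize(cv2.imread(n+'0.png'),(800,600),interpolation=cv2.INTER_CUBIC))"
```

```text
(no output)
```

View pics/scene0b.png

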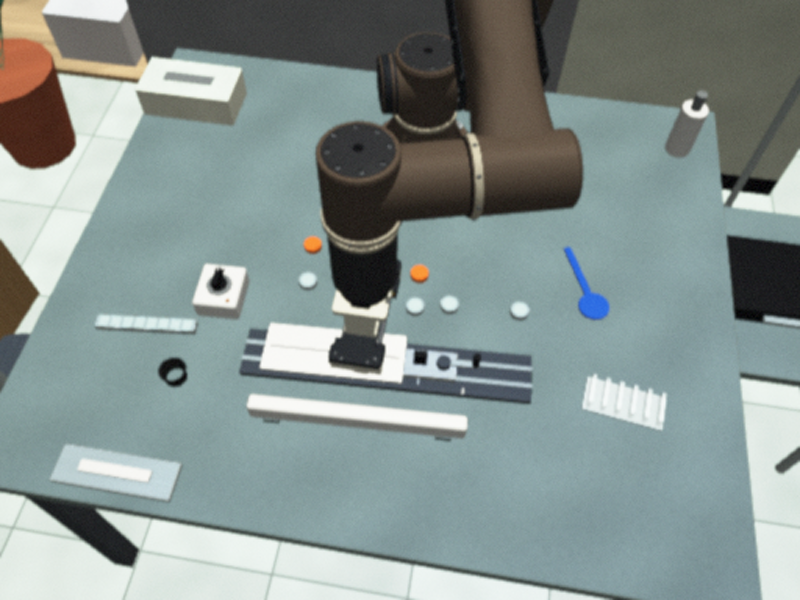

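View pics/side0b.png

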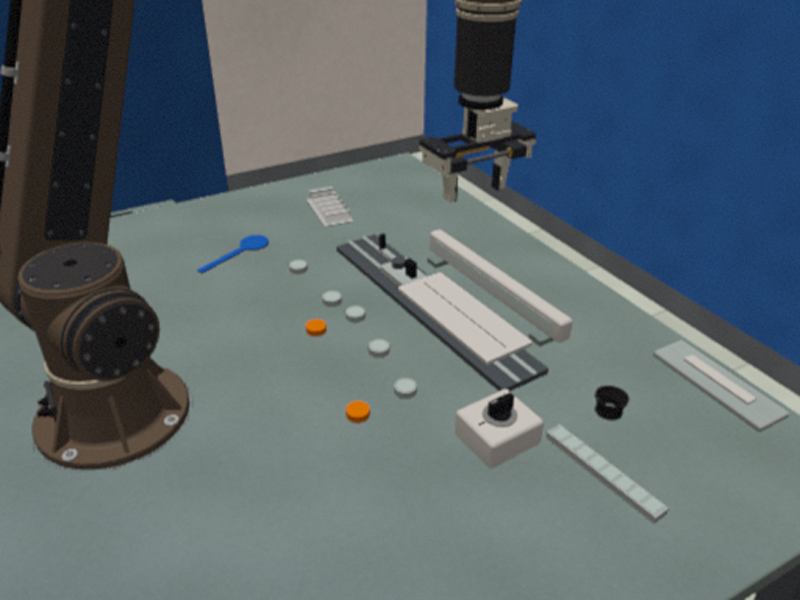

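The scene view shows the rail in front of the robot with the clamp end at image right (lever post ~(477,358), grip ~(420,356), white mark ~(463,390)). The side view shows five clear lenses at (298,266), (331,298), (355,313), (378,347) and (405,387), orange decoys at (316,327) and (357,411), and the knob at (500,407).

```bash
cat > h.py <<'E'
from workcell import env,open_gripper,gripper_close,telemetry,vision,order
import cv2,numpy as np
from scipy.spatial.transform import Rotation as Rn
def ray(c,px,z):
    f=192/np.tan(np.radians(c["vertical_fov"]/2)); R=np.array(c["R"]); t=np.array(c["t"])
    d=R.T@np.array([(px[0]-c["cx"])/f,(px[1]-c["cy"])/f,1]); o=-R.T@t
    return o+d*(z-o[2])/d[2]
def proj(c,X):
    f=192/np.tan(np.radians(c["vertical_fov"]/2)); p=np.array(c["R"])@X+c["t"]
    return np.array([c["cx"]+f*p[0]/p[2],c["cy"]+f*p[1]/p[2]])
def quat(yaw): # tool down, tool y axis at angle yaw from world x.. start pose: yaw0
    q=(Rn.from_euler('z',yaw)*Rn.from_quat([-.70710678,.70710678,0,0])).as_quat(); return [q[3],q[0],q[1],q[2]]
def snap(name,fn=None,up=None):
    c=vision.calibration(name); im=vision.grab_frame(name)
    if fn: cv2.imwrite(f"pics/{fn}.png",cv2.resize(im,(768,576),interpolation=cv2.INTER_CUBIC))
    return im,c
def tm(): return round(telemetry.sense()["time"],1)
E
python3 - <<'E'
from h import *
c=vision.calibration("side")
for n,p,z in [("L",(298,266),.014),("L",(331,298),.014),("L",(355,313),.014),("L",(378,347),.014),("L",(405,387),.014),("or",(316,327),.014),("or",(357,411),.014),("knob",(500,400),.083),("railcorner near clamp",(338,246),.014),("rail right far",(546,367),.014),("post",(382,236),.078),("grip",(411,263),.068),("shelf nearclamp corner",(400,291),.042),("shelf",(440,275),.042),("shelf",(530,345),.042),("shelf",(488,359),.042)]:
    print(n,np.round(ray(c,np.array(p)*.64,z),3)[:2])
print(Rn.from_quat(np.roll(quat(0),-1)).as_matrix().round(2).tolist())
print("wrist cam for yaw0 at ", vision.calibration("wrist")["t"])
for y in (0.0,1.57,-1.57): print(y,env.ik([.7,.2,.06],quat(y)))
E
```

```text
L [0.426 0.255]
L [0.435 0.114]
L [0.452 0.046]
L [ 0.44  -0.067]
L [ 0.428 -0.182]
or [0.37  0.041]
or [ 0.334 -0.195]
knob [ 0.493 -0.344]
railcorner near clamp [0.534 0.29 ]
rail right far [ 0.662 -0.255]
post [0.584 0.181]
grip [0.59  0.074]
shelf nearclamp corner [0.542 0.033]
shelf [0.638 0.044]
shelf [ 0.651 -0.221]
shelf [ 0.566 -0.217]
[[0.0, -1.0, 0.0], [-1.0, 0.0, 0.0], [-0.0, 0.0, -1.0]]
wrist cam for yaw0 at  [ 0.67477616 -0.03780826  0.39016025]
0.0 [ 0.5449043   0.56840852 -0.04734349  0.         -0.95504432 -0.5449043 ]
1.57 [ 0.5449043   0.56840852 -0.04734349  0.         -0.95504432  1.0250957 ]
-1.57 [ 0.5449043   0.56840852 -0.04734349  0.         -0.95504432 -2.1149043 ]
```

```bash
python3 - <<'E'
from h import *
for i,(x,y) in enumerate([(.56,.05),(.5,-.22)]):
    env.move_pose([x,y,.28],quat(0)); snap("wrist",f"w{i}"); cv2.imwrite(f"pics/raw{i}.png",vision.grab_frame("wrist"))
    c=vision.calibration("wrist"); np.save(f"c{i}.npy",c,allow_pickle=True)
print(tm())
E
```

```text
2.0
```

View pics/w0.png

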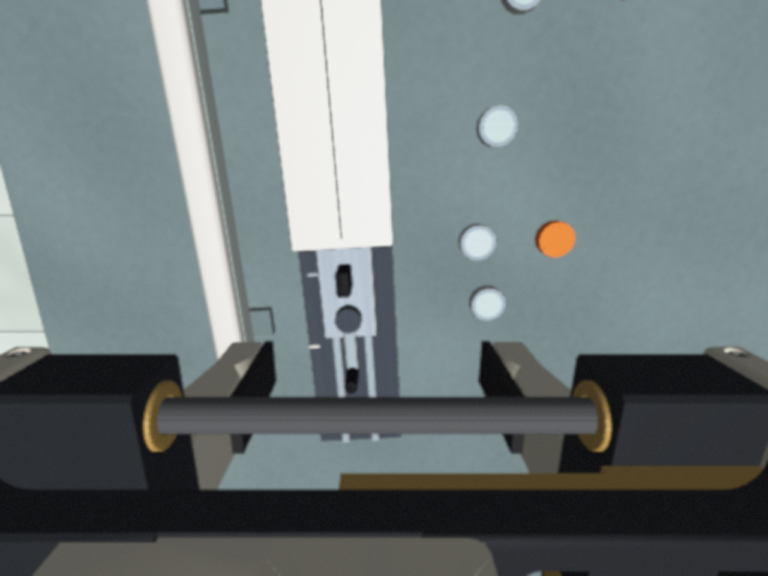

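View pics/w1.png

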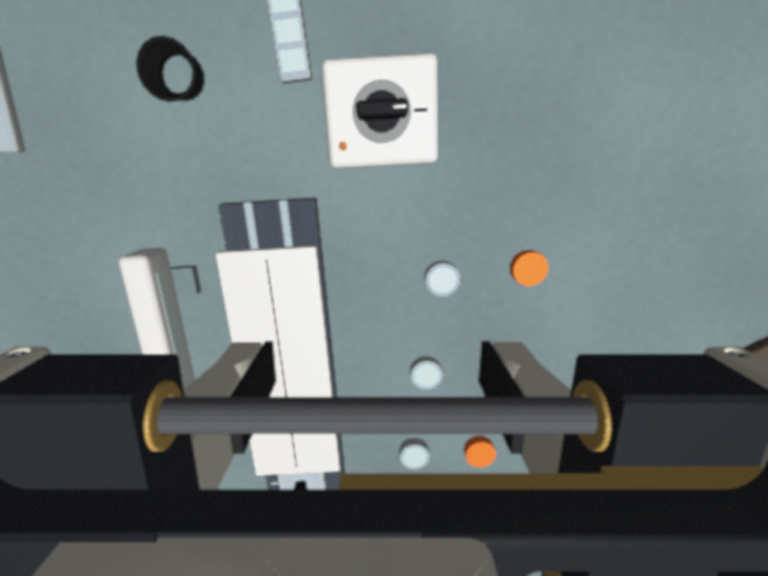

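w0 shows the pointer at (312,274), mark at (314,346), grip block ~(345,283), hub (348,318), post top ~(351,382), and lenses at (498,126), (478,242), (487,303). w1 shows the knob at (382,110) with its bar along x, and lenses at (443,279), (427,374), (415,454).

```bash
cat >> h.py <<'E'
def lenses(im,c):
    hsv=cv2.cvtColor(im,cv2.COLOR_BGR2HSV); m=((hsv[...,2]>165)&(hsv[...,1]<60)).astype(np.uint8)
    m=cv2.morphologyEx(m,cv2.MORPH_OPEN,np.ones((3,3),np.uint8)); out=[]
    for k in cv2.findContours(m,cv2.RETR_EXTERNAL,cv2.CHAIN_APPROX_NONE)[0]:
        if cv2.contourArea(k)<60: continue
        (u,v),r=cv2.minEnclosingCircle(k); fill=cv2.contourArea(k)/(np.pi*r*r)
        if u-r<3 or v-r<3 or u+r>509 or v+r>381: continue
        P=ray(c,(u,v),.012); R=r/np.linalg.norm(proj(c,P+[0.019,0,0])-proj(c,P))
        if fill>.7 and .75<R<1.3: out.append((P[0],P[1],R))
    return np.array(out)
def oranges(im,c):
    m=cv2.inRange(cv2.cvtColor(im,cv2.COLOR_BGR2HSV),(5,150,150),(20,255,255))
    o=[cv2.minEnclosingCircle(k)[0] for k in cv2.findContours(m,cv2.RETR_EXTERNAL,cv2.CHAIN_APPROX_NONE)[0] if cv2.contourArea(k)>100]
    return np.array([ray(c,p,.012)[:2] for p in o])
E
python3 - <<'E'
from h import *
cs=[np.load(f"c{i}.npy",allow_pickle=True).item() for i in (0,1)]
for i in(0,1):
    im=cv2.imread(f"pics/raw{i}.png"); print(lenses(im,cs[i]).round(3).tolist(),oranges(im,cs[i]).round(3).tolist())
def r(n,i,p,z): print(n,ray(cs[i],np.array(p)/1.5,z).round(4)[:2])
r("mid0",0,(321,0),.042);r("mid1",0,(341,238),.042);r("shelfend L",0,(292,250),.042);r("shelfend R",0,(393,245),.042)
r("mid_w1 end",1,(266,260),.042); r("mid_w1 other",1,(297,466),.042);r("shelf far end L",1,(217,254),.042);r("R",1,(316,247),.042)
r("pointer z.03",0,(312,274),.03);r("mark",0,(314,346),.017);r("grip",0,(345,284),.068);r("hub",0,(348,318),.046);r("post",0,(351,383),.078)
r("knob",1,(382,108),.083)
im=cv2.imread("pics/raw0.png")[165:275,180:280]
im1=cv2.imread("pics/raw1.png")[20:120,200:310]
cv2.imwrite("pics/crop.png",np.hstack([cv2.resize(im,(400,440),interpolation=cv2.INTER_CUBIC),cv2.resize(im1,(400,440),interpolation=cv2.INTER_CUBIC)]))
E
```

```text
[[0.437, 0.12, 0.978], [0.454, 0.051, 1.011], [0.443, -0.064, 1.066]] [[0.373, 0.047]]
[[0.453, 0.053, 0.962], [0.442, -0.06, 1.009], [0.43, -0.178, 0.997]] [[0.372, 0.047], [0.338, -0.192]]
mid0 [ 0.6065 -0.1586]
mid1 [0.5952 0.0402]
shelfend L [0.6438 0.0521]
shelfend R [0.5444 0.0471]
mid_w1 end [ 0.6108 -0.2065]
mid_w1 other [0.5943 0.0417]
shelf far end L [ 0.6588 -0.2125]
R [ 0.5606 -0.2196]
pointer z.03 [0.6272 0.0799]
mark [0.6311 0.1675]
grip [0.5903 0.0792]
hub [0.5899 0.1223]
post [0.5859 0.1789]
knob [ 0.4969 -0.3407]
```

View pics/crop.png

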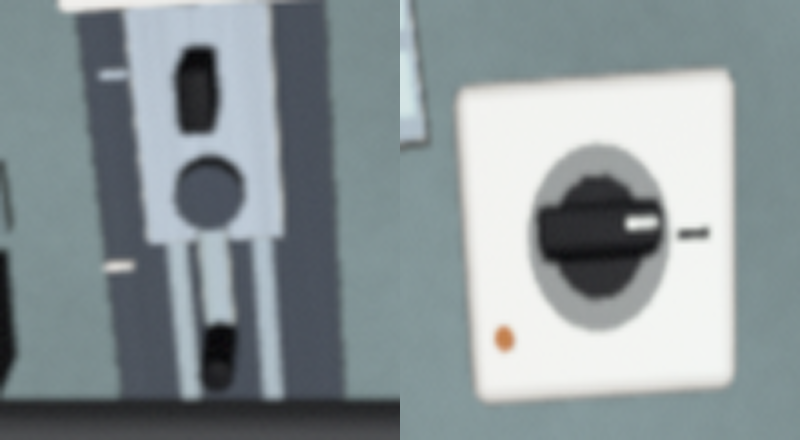

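```bash
cat >> h.py <<'E'
TH=0.0645; YD=np.array([-np.sin(TH),np.cos(TH)]); XD=np.array([np.cos(TH),np.sin(TH)])
def ft(): s=telemetry.sense(); return np.round(s["ft_force"],1),round(s["width"],3),round(s["gripper_force"],1),s["time"]
def arc(P,a0,a1,z,n=10,r=.06):
    for a in np.linspace(a0,a1,n+1)[1:]:
        d=np.array([-np.sin(TH+a),np.cos(TH+a)])*r
        env.move_linear([P[0]+d[0],P[1]+d[1],z],quat(TH+a),speed=.08)
E
python3 - <<'E'
from h import *
P=np.array([.5899,.1236]); q=P+.06*YD
env.move_pose([*q,.14],quat(TH)); print(env.move_linear([*q,.054],speed=.1,contact_N=6),ft())
gripper_close(); print(ft())
try: arc(P,0,1.4,.054)
except env.MotionError as e: print(e)
print(ft()); snap("side","side1")
E
```

```text
False (array([ 0.1, -0.8,  0.1]), 0.997, 0.0, 4.6417)
(array([ 0.3,  0.6, -1. ]), 0.147, 30.0, 5.8)
(array([ 10.1,  -0.4, -12.1]), 0.15, 30.0, 8.7167)
```

View pics/side1.png

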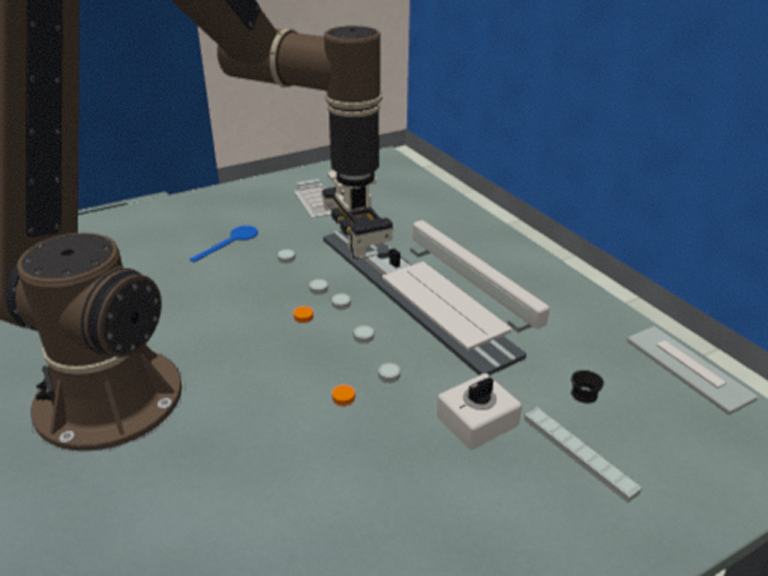

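The side view shows the lever pointing towards the robot with the post in the gripper (at ~(355,250)). I'll release it and measure pointer and mark from overhead.

```bash
cat >> h.py <<'E'
def seepm(fn,y):
    # camera above rail at far strip near rail-y world y
    q=np.array([.62,y])+.082*YD
    env.move_pose([*q,.17],quat(TH)); env.hold(.2); im,c=snap("wrist"); np.save("cp.npy",c,allow_pickle=True); cv2.imwrite("pics/raw_"+fn+".png",im)
    a=proj(c,np.array([.62,y,.02])); u,v=int(a[0]),int(a[1]); u0,v0=max(u-80,0),max(v-70,0)
    cr=im[v0:v0+140,u0:u0+180]
    cv2.imwrite("pics/"+fn+".png",cv2.resize(cr,None,fx=4,fy=4,interpolation=cv2.INTER_CUBIC)); print("crop origin",u0,v0)
    return im,c
E
python3 - <<'E'
from h import *
open_gripper(); s=telemetry.sense()["eef_pos"]; env.move_linear([s[0],s[1],.15])
seepm("pm1",.115); print(ft())
E
```

```text
crop origin 171 36
(array([-0.6, -0.1, -0. ]), 0.999, 0.0, 12.3667)
```

View pics/pm1.png

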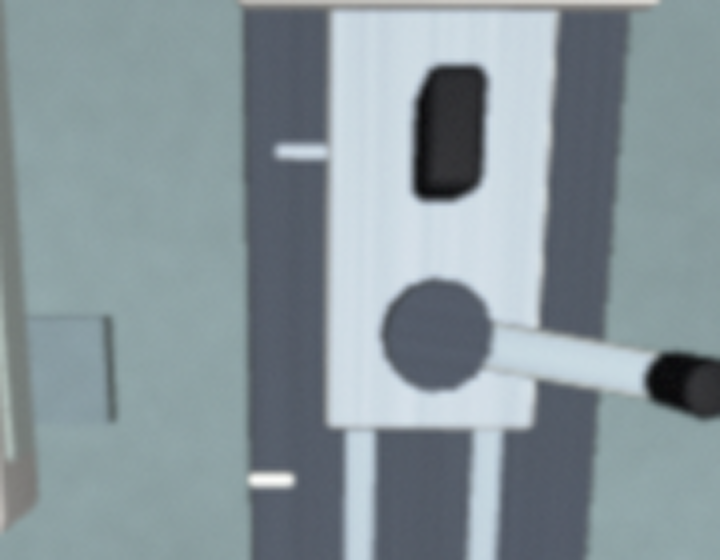

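The overhead crop shows the lever open, pointer at (300,151), mark at (272,480), and grip block top centre ~(458,128).

```bash
python3 - <<'E'
from h import *
c=np.load("cp.npy",allow_pickle=True).item(); o=np.array([171,36])
R=lambda p,z: ray(c,o+np.array(p)/4,z)[:2]
m=R((272,480),.017)
for z in(.015,.02,.03): p=R((300,151),z); print(z,p.round(4),(m-p)@YD,)
g=R((458,128),.068); d=(m-R((300,151),.022))@YD; print(m,g,d,"cam",-np.array(c["R"]).T@c["t"])
h=np.array([.5925,.0])+0; 
env.move_linear([*g,.13],quat(TH)); print(env.move_linear([*g,.041],speed=.1,contact_N=6),ft())
gripper_close(); print(ft()); s=np.array(telemetry.sense()["eef_pos"][:2])
env.move_linear([*(s+d*YD),.041],speed=.06); print(ft())
open_gripper(); s=telemetry.sense()["eef_pos"]; env.move_linear([s[0],s[1],.14]); seepm("pm2",.165); print(ft(),s)
E
```

```text
0.015 [0.6277 0.082 ] 0.08707694107318871
0.02 [0.6276 0.0825] 0.0865401443687074
0.03 [0.6273 0.0836] 0.08546655095974477
[0.63053837 0.16945982] [0.59221794 0.08078995] 0.08632542568691487 cam [0.619612   0.1151579  0.32789498]
False (array([ 0.3, -0.4,  0.4]), 1.002, 0.0, 14.3917)
(array([ 3.3, -0.2, -3.3]), 0.159, 30.0, 15.5417)
(array([ 4.5, -3.1, -2.7]), 0.156, 30.0, 17.1333)
crop origin 170 37
(array([-0.1, -0.6,  0.5]), 1.004, 0.0, 19.9167) [0.58731403 0.16707123 0.04100126]
```

View pics/pm2.png

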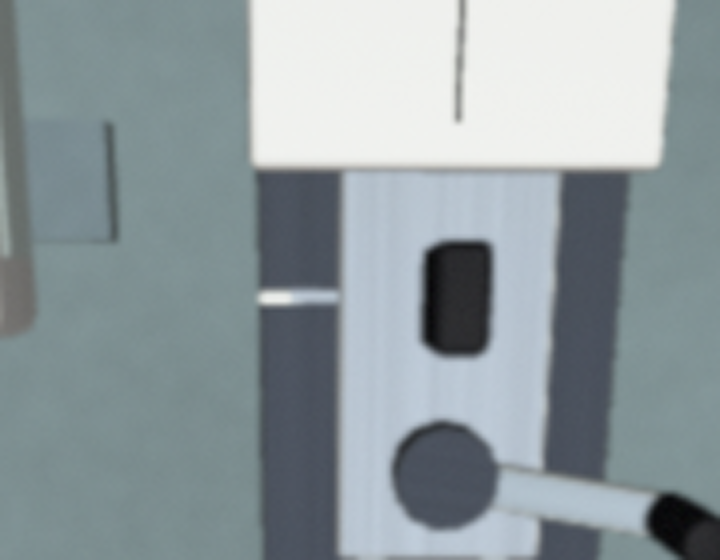

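Pointer (315,296) and mark (275,298) are collinear in the crop. Next I'll swing the lever back.

```bash
python3 - <<'E'
from h import *
P=np.array([.5899,.1236])+.0863*YD; a=1.39; q=P+.06*np.array([-np.sin(TH+a),np.cos(TH+a)])
env.move_pose([*q,.14],quat(TH+a)); print(env.move_linear([*q,.054],speed=.1,contact_N=6),ft())
gripper_close(); print(ft())
arc(P,a,-.015,.054); print(ft()); env.hold(.2)
open_gripper(); s=telemetry.sense()["eef_pos"]; env.move_linear([s[0],s[1],.15]); seepm("pm3",.165); print(ft())
E
```

```text
False (array([-0.5,  0.4, -0. ]), 1.0, 0.0, 22.1333)
(array([-0.3,  1. , -0.4]), 0.147, 30.0, 23.2917)
(array([-0. ,  3.6,  2. ]), 0.148, 30.0, 26.2083)
crop origin 170 36
(array([-0.9, -0.4, -1.5]), 1.001, 0.0, 29.0333)
```

View pics/pm3.png

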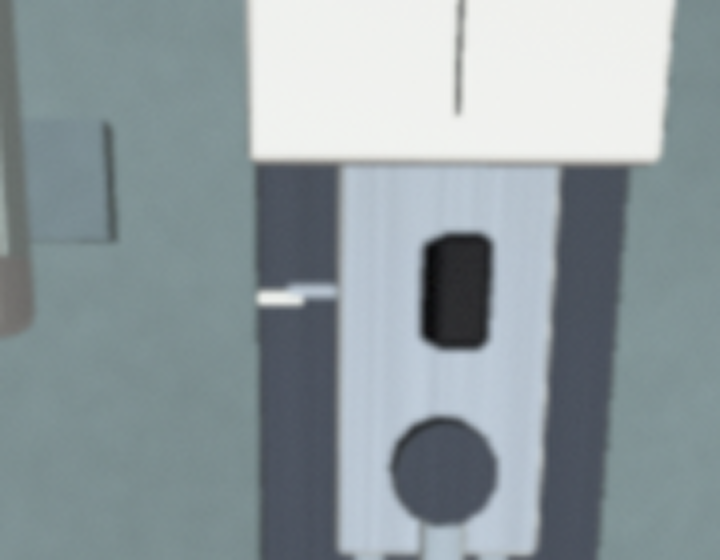

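The crop shows the lever along the rail (440,540). Pointer (310,291) and mark (280,298) are about 2 mm apart, which is within tolerance. Lenses next.

```bash
cat > place.py <<'E'
from h import *
import json,sys
def pickyaw(p,obs):
    best=None
    for a in np.linspace(-np.pi/2,np.pi/2,19)[:-1]:
        d=np.array([np.cos(TH+a),np.sin(TH+a)]); n=np.array([-d[1],d[0]]); m=1
        for o in obs:
            r=o-p
            for s in(1,-1):
                dx=max(abs(r@d*s-.052)-.016,0); dy=max(abs(r@n)-.013,0); m=min(m,np.hypot(dx,dy)-.019)
        sc=min(m,.012)-.001*abs(a)
        if best is None or sc>best[0]: best=(sc,a,m)
    return best[1],best[2]
def pick_place(exp,others,ora,dst):
    h=exp+.082*YD; env.move_pose([*h,.2],quat(TH)); env.hold(.1); im,c=snap("wrist"); L=lenses(im,c)
    cand=np.array([l[:2] for l in L if l[0]<.515]); p=cand[np.argmin(np.hypot(*(cand-exp).T))]
    if np.hypot(*(p-exp))>.08: print("not found",cand); return False
    obs=[o for o in list(cand)+list(others)+list(ora) if np.hypot(*(o-p))>.02]
    a,m=pickyaw(p,obs); print("lens",p.round(4),"yaw",round(a,2),"clear",round(m,4))
    env.move_pose([*p,.08],quat(TH+a)); hit=env.move_linear([*p,.003],speed=.1,contact_N=8)
    if hit: print("contact",ft(),telemetry.sense()["eef_pos"])
    gripper_close(); w=ft()[1]; env.move_linear([*p,.12],speed=.15); w2=ft()[1]
    env.move_pose([*dst,.12],quat(TH)); env.move_linear([*dst,.0456],speed=.08); w3=ft()[1]
    open_gripper(); env.move_linear([*dst,.13],speed=.2); print("w",w,w2,w3,ft()[0],tm())
    return min(w,w2,w3)>.38
E
python3 - <<'E'
from place import *
c=np.load("cp.npy",allow_pickle=True).item(); o=np.array([170,36])
R=lambda p: ray(c,o+np.array(p)/4,.042)[:2]
e=(R((252,160))+R((660,162)))/2; mid=e-.135*YD; print(R((252,160)),R((660,162)),"line",R((458,114)),R((462,0)),"mid",mid,"pred",(.5965,.0009))
np.save("mid.npy",mid)
ora=np.array([[.372,.047],[.338,-.192]])
ex=np.array([[.43,-.178],[.442,-.062]]); rest=np.array([[.453,.052],[.437,.12],[.426,.258]])
print(pick_place(ex[0],np.vstack([ex[1:],rest]),ora,mid-.096*YD))
snap("side","side2")
E
```

```text
[0.63831225 0.13780952] [0.54010641 0.13189536] line [0.58979026 0.12452735] [0.59130811 0.10048041] mid [5.97910792e-01 1.33159861e-04] pred (0.5965, 0.0009)
lens [ 0.4296 -0.1795] yaw -0.52 clear 0.0208
w 0.419 0.421 0.421 [-0.5 -0.7  0.4] 37.4
True
```

View pics/side2.png

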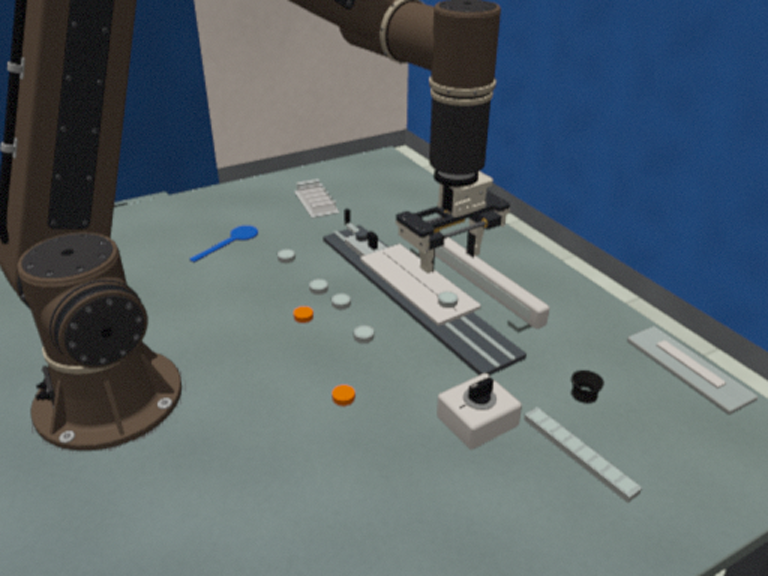

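The first lens lies on the midline at (447,297) and four are still on the cart. On to the rest.

```bash
python3 - <<'E'
from place import *
mid=np.load("mid.npy"); ora=np.array([[.372,.047],[.338,-.192]])
ex=np.array([[.442,-.062],[.453,.052],[.437,.12],[.426,.258]])
for i in range(4):
    if not pick_place(ex[i],ex[i+1:],ora,mid+(-.048+.048*i)*YD): print("FAIL",i); break
env.move_pose([*(mid+.15*XD*0+.06*YD),.3],quat(TH)); im,c=snap("wrist","w5"); snap("side","side3"); cv2.imwrite("pics/raw5.png",im); print(lenses(im,c).round(3).tolist(),tm())
E
python3 -c "
import cv2,numpy as np
a=cv2.imread('pics/w5.png');b=cv2.imread('pics/side3.png')
cv2.imwrite('pics/both.png',np.hstack([cv2.resize(a,(400,300)),b[130:430,150:550]]))"
```

```text
lens [ 0.4433 -0.0637] yaw 0.0 clear 0.0831
w 0.425 0.421 0.421 [ 0.1 -0.4  0.2] 45.1
lens [0.4543 0.0506] yaw -0.7 clear 0.0136
w 0.42 0.423 0.42 [-0.6 -0.2  0. ] 53.1
lens [0.4382 0.1195] yaw 0.0 clear 0.0362
w 0.425 0.418 0.421 [-0.1 -0.2 -0.6] 61.0
lens [0.428  0.2622] yaw 0.0 clear 0.1792
w 0.419 0.421 0.421 [-0.1 -0.5 -0.6] 69.4
[] 70.2
```

View pics/both.png

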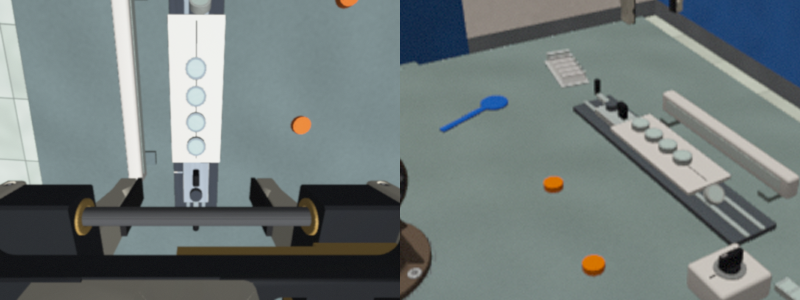

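The wrist view shows four lenses in a row on the shelf at (196,68)…(196,146). The first lens was knocked off the shelf's far end onto the rail, around (713,193) in the side part. Closer look needed.

```bash
python3 - <<'E'
from place import *
mid=np.load("mid.npy"); p=mid-.15*YD+.082*YD
env.move_pose([*p,.2],quat(TH)); env.hold(.1); im,c=snap("wrist"); cv2.imwrite("pics/raw6.png",im); np.save("c6.npy",c,allow_pickle=True)
s,cs=snap("side"); a=proj(cs,np.array([*(mid-.16*YD),.02])).astype(int); print(a)
b=proj(c,np.array([*(mid-.15*YD),.02])).astype(int); print(b)
o1=(max(b[0]-75,0),max(b[1]-65,0)); o2=(a[0]-50,a[1]-70); print(o1,o2)
f=lambda i,o,w,h:cv2.resize(i[o[1]:o[1]+h,o[0]:o[0]+w],(400,400),interpolation=cv2.INTER_CUBIC)
cv2.imwrite("pics/l1.png",np.hstack([f(im,o1,150,150),f(s,o2,100,100)]))
E
```

```text
[312 219]
[252 106]
(np.int64(177), np.int64(41)) (np.int64(262), np.int64(149))
```

View pics/l1.png

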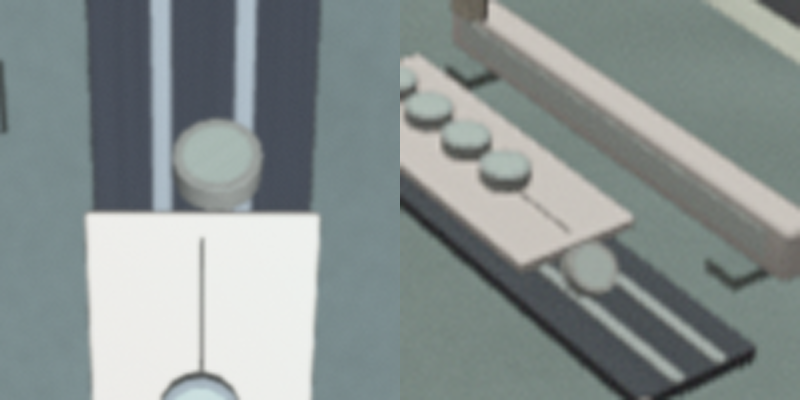

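The left crop (overhead) shows the lens leaning against the shelf end, tilted about 40°, face centre (216,155), shelf edge at row 212. I can grip it across the rail and press it flat on its slot.

```bash
python3 - <<'E'
from place import *
mid=np.load("mid.npy"); c=np.load("c6.npy",allow_pickle=True).item()
p=ray(c,(177+216/2.667,41+155/2.667),.037)[:2]+.003*YD
r=p-mid; print("rel",r@XD,r@YD)
env.move_pose([*p,.1],quat(TH)); print(env.move_linear([*p,.024],speed=.06,contact_N=5),ft(),telemetry.sense()["eef_pos"][2])
gripper_close(); print(ft()); env.move_linear([*p,.13],speed=.08); print(ft())
d=mid-.096*YD; env.move_pose([*d,.13],quat(TH)); print(env.move_linear([*d,.0446],speed=.04,contact_N=14),ft(),telemetry.sense()["eef_pos"][2])
open_gripper(); env.move_linear([*d,.13],speed=.1)
q=mid-.02*YD; env.move_pose([*q,.28],quat(TH)); env.hold(.1); im,c=snap("wrist"); cv2.imwrite("pics/raw7.png",im); np.save("c7.npy",c,allow_pickle=True)
s,_=snap("side"); print(tm())
f=lambda i,o,w,h:cv2.resize(i[o[1]:o[1]+h,o[0]:o[0]+w],(400,400),interpolation=cv2.INTER_CUBIC)
cv2.imwrite("pics/l2.png",np.hstack([f(im,(130,0),240,240),f(s,(230,120),120,120)]))
E
```

```text
rel -0.006590561310213043 -0.15466828061326812
False (array([-0.2, -1.1,  0.2]), 0.998, 0.0, 73.1333) 0.02445571867858293
(array([ 0.2, -0.7, -0.3]), 0.424, 30.0, 73.9917)
(array([ 0.3, -0.4, -0.3]), 0.42, 30.0, 75.4667)
True (array([-2. , -0.1,  8.1]), 0.423, 30.0, 77.5917) 0.05088944789558564
80.4
```

View pics/l2.png

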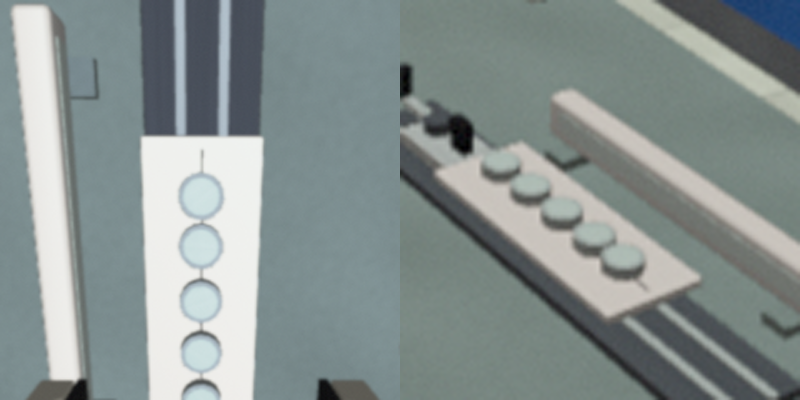

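Left: all five lenses flat in an even row on the midline, (201,197)…(201,395). Right confirms it. Now the knob.

```bash
python3 - <<'E'
from h import *
k=np.array([.497,-.3407]); b=.055+np.pi/2
T=lambda:(np.round(telemetry.sense()["ft_torque"],3),)+ft()
env.move_pose([*k,.16],quat(b)); print(env.move_linear([*k,.063],speed=.08,contact_N=5),T())
gripper_close(); print(T())
for a in (.3,.6,.9,1.1,1.22):
    env.move_linear([*k,.063],quat(b-a),speed=.05); print(a,T())
env.hold(.4); print(T())
open_gripper(); env.hold(.3); env.move_linear([*k,.16],speed=.1)
s,_=snap("side"); cv2.imwrite("pics/rs.png",s)
mid=np.load("mid.npy"); q=mid+.19*YD
env.move_pose([*q,.25],quat(TH)); env.hold(.1); im,_=snap("wrist"); s2,_=snap("side"); print(tm())
f=lambda i,o,w,h:cv2.resize(i[o[1]:o[1]+h,o[0]:o[0]+w],(400,400),interpolation=cv2.INTER_CUBIC)
cv2.imwrite("pics/fin.png",np.hstack([f(im,(140,30),220,220),f(s2,(210,120),150,170)]))
E
```

```text
False (array([-0.103,  0.071,  0.039]), array([ 0.8, -0.1, -0.3]), 0.999, 0.0, 83.6417)
(array([-3.682e+00,  8.300e-02, -1.000e-03]), array([  0.4, -10.1,  -3.3]), 0.145, 30.0, 84.8)
0.3 (array([-3.825,  0.072,  0.037]), array([ -0.1, -10.4,  -3.7]), 0.147, 30.0, 85.25)
0.6 (array([-4.203,  0.149,  0.148]), array([ -0.9, -11.1,  -5.3]), 0.147, 30.0, 85.7)
0.9 (array([-4.39 ,  0.185,  0.068]), array([ -0.5, -11. ,  -4. ]), 0.147, 30.0, 86.15)
1.1 (array([-4.416,  0.241,  0.136]), array([ -1. , -11.5,  -4.4]), 0.147, 30.0, 86.5)
1.22 (array([-4.554,  0.397,  0.35 ]), array([ -1.1, -12.9,  -4.9]), 0.145, 30.1, 86.7667)
(array([-4.517,  0.364,  0.324]), array([ -0.9, -11.9,  -5.1]), 0.148, 30.0, 87.1667)
92.1
```

View pics/fin.png

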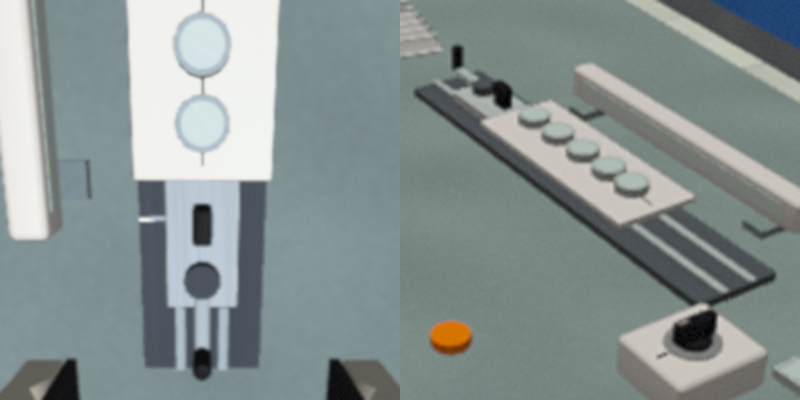

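The final picture shows the lever straight along the rail, the pointer at the mark (150,218), five lenses in their row, and the knob back at rest. The torque jump at 1.22 rad confirms it reached the stop.

```bash
python3 -c "
from workcell import order
print(order.job_done())"
```

```text
the job is handed in; nothing more can be done
None
```

The job is handed in at about 92 s of the 208 s allowed: the shelf is locked with its pointer about 2 mm from the mark, all five lenses lie flat in a row on the middle line (one was knocked off the shelf mid-run and put back), and the timer knob was turned to its stop and has sprung back; the judge's result was not shown.

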